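Load the two tile presses with the right weights

ROBOT

A 6-joint arm with a two-finger parallel gripper is mounted at the origin on the work surface; the furniture and walls round the work are solid. World frame = base frame: x ahead of the robot, y to its left, z up, the work surface at z = 0. Lengths are in m, angles in degrees, forces in N, time in s.
With the tool pointing down it reaches from about 0.4 to 0.825 m from the base axis. Payload 7 kg.
Tool frame: the origin (TCP) lies midway between the tips of the shut fingers; the grasp point (between the pads) lies r.grip_depth behind it (r.grip_depth is the distance from the TCP to the grasp point, in m); z points along the fingers, y is the line along which they close (so a half turn about z gives the same grasp; the last joint's range is limited). The gripper opens to 88 mm and grips with 3 to 60 N. Pads are 19 mm wide; open, the fingers measure 130 mm over their backs; the gripper's body (78 mm by 193 mm) begins 47 mm behind the grasp point.
Start: joints at [80.735, 20.546, 0.682, 0, -70.136, -16.507], TCP at [0.293, 0.608, 0.227] pointing down, gripper open.
Joint ranges: [-176.03, 176.03], [-82.01, 121.73], [-58.28, 71.71], [-173.87, 95.51], [-174.79, -0.11], [-173.66, 173.66]. Speed limits (degrees/s): [136.94, 136.94, 172.46, 180, 180, 180].

INTERFACE

Orientations are given as [roll, pitch, yaw] about the fixed x, y, z axes, in that order (R = Rz(yaw) Ry(pitch) Rx(roll)).
In Python, from plant import r, eyes, status, close_job gives the robot as it stands (r), with the cameras (eyes), the job as plain functions and the readings (status).
- The arm moves only by the shell command python3 drive.py 'ROWS' [OPENING] [FORCE]. ROWS is a JSON list of rows, 1 to 12 of them, each written [[dx, dy, dz], [rx, ry, rz]]: dx, dy, dz in parts of the range, where 1.0 means 600 mm, then a rotation vector rx, ry, rz in shares of 2 pi rad (1.0 is 2 pi rad); each row is the pose to reach, as a shift and turn from the pose commanded when the command began, along the tool's axes at that moment; what a row does not reach only later rows make up. A row lasts 1/12 s, in which the tool goes at most 0.0417 m and 7.16 degrees, less where a joint would pass 70% of its speed; a pose out of reach is approached as far as the arm can. OPENING is the finger opening in m, set as the command begins (- or left out keeps the last). The fingers move at their own pace and stop on an object; FORCE is the grip in N (left out, the last holds). Time passes only in rows, so rows that do not move let the fingers close. It prints the time, the measured TCP pose, the force, the opening and the grip force at its end. No shift or turn number may pass 1 either way. Input that does not fit is refused with a message, and nothing moves.
- status.get_state(): the state, without advancing time (a new reading comes with each control period).
- eyes.capture(name): name is "side" or "top"; returns a dict with "frame" (420x560x3 uint8, red, green, blue), "z_map" (420x560 float32, m along the optical axis (not along the pixel's ray), 0 where there is no reading), "fx", "fy", "cx", "cy" (pixels), "cam_to_world" (4x4, takes a point from camera to world coordinates). Camera axes: x right, y down, z forward; pixel columns grow to the right and rows downward; lengths in m; the calibration is good to about 2 mm. A picture is of the moment at which its call begins.
- close_job(): hands the job in; it is judged then, once.
The state is a dict: "time_s": time; "joints": joint angles; "qd": joint speeds; "joint_torque": joint torques, N m; "tcp_pos": TCP position; "eef_rot": TCP orientation; "contact_force": force on the tool from outside, world axes, zero at the start; "moment": the same for the moment, N m; "gripper_width": finger opening in m; "gripper_force": force on a finger pad.
Only numpy, scipy, OpenCV 4.12 (cv2) and the standard library are available. Lean on these libraries where they do the work, as an engineer would, in place of code of your own. Each camera call takes 0.05 s, during which the arm holds its last target. There are 200 camera calls.

TASK

The mended tiles under the two sprung presses need clamping: of the three look-alike plaster weights, feel which is which by lifting them, then gently stand the heaviest in the middle of the wide press's plate and the middle-heavy one in the middle of the narrow press's plate, so that both plates go fully down and stay there under the weights alone. Leave the lightest standing on the table where it was, and do not disturb the pots and the stilt round about.

Things in the scene. Friction and masses are not known exactly. Their poses are not given: they have to be found in the camera images.
- weight_a: press weight, one of three that look alike: closed white plaster block 64 x 64 x 80 mm tall, on its top a pale wooden grip rib 20 mm thick (along x), 52 mm long (along y), 36 mm tall (rib top 116 mm above the underside). Origin: centre of underside, z up. Cores hidden: the three weigh about 0.20, 0.48 and 0.82 kg (within 6 %); which is which changes at every start
- weight_b: press weight outwardly identical to weight_a (block 64 x 64 x 80 mm, rib 20 x 52 x 36 mm on top), origin at the centre of its underside, axes the same; its hidden core, and so its weight, changes at every start
- weight_c: press weight outwardly identical to weight_a (block 64 x 64 x 80 mm, rib 20 x 52 x 36 mm on top), origin at the centre of its underside, axes the same; its hidden core, and so its weight, changes at every start
- wide_press: the wide tile press, fixed to the table: square plywood base 162 mm wide, a mended white tile on it, above that a sprung square aluminium plate 146 mm wide. Four guide posts, 8 mm thick, stand 64 mm from the centre in both x and y; their tops are 56 mm above the table. Origin: centre of the underside
- wide_press_top (a point): centre of the grey 76 mm square felt pad on the wide press's plate, where a weight's underside stands; axes along the plate's edges, z up. It moves with the plate: 44 mm above the table with the plate up, 32 mm with it down on the tile
- wide_press_plate (a joint): travel of the wide press's plate downwards, m: 0 up, 0.012 fully down on the tile. It starts to sink at about 5.5 N and is fully down at about 6.3 N; it sinks damped and springs back up when unloaded
- narrow_press: the narrow tile press, fixed to the table: square plywood base 122 mm wide, a mended white tile on it, above that a sprung square aluminium plate 106 mm wide. Four guide posts, 8 mm thick, stand 44 mm from the centre in both x and y; their tops are 56 mm above the table. Origin: centre of the underside
- narrow_press_top (a point): centre of the grey 76 mm square felt pad on the narrow press's plate, where a weight's underside stands; axes along the plate's edges, z up. It moves with the plate: 44 mm above the table with the plate up, 32 mm with it down on the tile
- narrow_press_plate (a joint): travel of the narrow press's plate downwards, m: 0 up, 0.012 fully down on the tile. It starts to sink at about 2.8 N and is fully down at about 3.5 N; it sinks damped and springs back up when unloaded
- paste_pot: small plain white pot, 56 mm wide, 51 mm tall, between the weights; origin under its centre; leave alone
- stilt: three-armed clay kiln stilt, 58 x 50 x 24 mm, between the weights; origin under its centre; leave alone
- blue_pot: lidded blue and white pot, 100 mm wide, 87 mm tall, between the presses; origin under its centre; leave alone

How it is judged:
By the outcome, as a careful person would: the job done as asked, in the order asked, and still so for the second after the job is handed in, with the robot touching nothing.
It also fails if it takes over 58 s, if anything falls off the work surface, if the arm or the gripper's body presses on something with over 40 N, if the wrist force passes 120 N, or if a joint passes its speed limit or range.

## Working session

There is one attempt and no reset: what is moved stays moved. The work goes in short steps, Python scripts to look and compute and a shell command to move; the robot and the scene stay as the last step left them, time stands still between calls to the robot, and variables do not carry over. Pictures are saved under pics/ and viewed, at most 10 in all, crops included, and the job is handed in when it is done.

```bash
ls; mkdir -p pics; python3 - <<'E'
from plant import r, eyes, status, close_job
import cv2,numpy as np
s=status.get_state();print(s,r.grip_depth)
for n in("top","side"):
    c=eyes.capture(n);cv2.imwrite(f"pics/{n}0.png",c["frame"][:,:,::-1]);np.savez(f"{n}0.npz",**c)
    print(n,c["fx"],c["cx"],c["cy"],np.round(c["cam_to_world"],3).tolist())
E
```

```text
drive.py
pics
plant.py
{'time_s': 0.0, 'joints': array([ 8.07358688e+01,  2.05918868e+01,  6.34237128e-01, -2.10451317e-02,
       -7.01346545e+01, -1.65054438e+01]), 'qd': array([-0.06972655,  0.02659388,  0.02863696, -0.0726802 , -0.02657997,
       -0.00153913]), 'joint_torque': array([-3.52921438e-05, -5.82721317e+01,  2.93046409e+01,  6.99689627e+00,
        6.71296104e-03, -1.71416482e-04]), 'tcp_pos': array([0.29328124, 0.60742233, 0.22561819]), 'eef_rot': array([ 1.79905878e+02, -7.25841462e-03, -2.57767363e+01]), 'contact_force': array([ 0.63416394,  1.02467905, -0.17693774]), 'moment': array([ 0.00075941, -0.02922803, -0.00173973]), 'gripper_force': 0.0, 'gripper_width': 0.08738605339678777} 0.0188
top 474.67410238404756 282.713895818335 209.15240584687433 [[-0.005, -0.993, 0.118, 0.441], [-1.0, 0.004, -0.006, 0.007], [0.005, -0.118, -0.993, 0.938], [0.0, 0.0, 0.0, 1.0]]
side 416.96110187343714 274.5318784563797 211.78361784150815 [[-0.47, -0.613, 0.635, -0.038], [-0.882, 0.337, -0.328, 0.287], [-0.013, -0.714, -0.7, 0.706], [0.0, 0.0, 0.0, 1.0]]
```

View pics/top0.png

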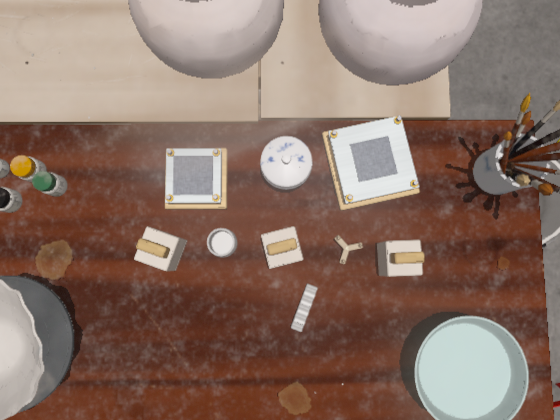

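View pics/side0.png

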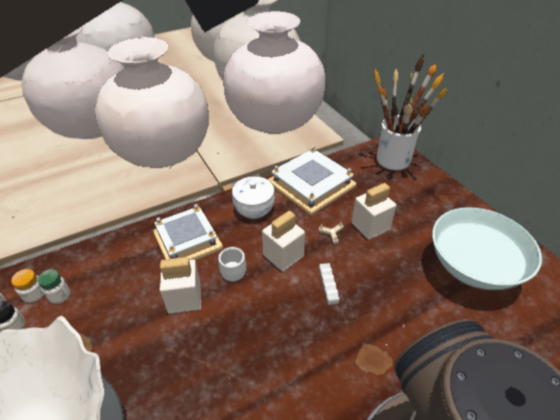

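The top view shows the weights at about (158,248), (282,247) and (405,258). The narrow press felt is at (195,177), the wide one at (374,158), the blue pot at (287,162), the paste pot at (222,242) and the stilt at (348,248). Large vases sit at the top edge, so I'll check their height too.

```bash
cat > m.py <<'E'
import numpy as np,cv2
def world(c):
    v,u=np.mgrid[:420,:560];z=c["z_map"];p=np.stack([(u-c["cx"])*z/c["fx"],(v-c["cy"])*z/c["fy"],z,z*0+1],-1)
    return (p@c["cam_to_world"].T)[...,:3]
def ray(c,uv,h):
    uv=np.atleast_2d(uv).astype(float);d=np.c_[(uv[:,0]-c["cx"])/c["fx"],(uv[:,1]-c["cy"])/c["fy"],np.ones(len(uv))]@c["cam_to_world"][:3,:3].T
    o=c["cam_to_world"][:3,3];return o+d*((h-o[2])/d[:,2])[:,None]
def rects(c,mask,h,amin=60):
    """min-area rectangles of mask blobs, cast on the plane z=h"""
    out=[];n,l,st,_=cv2.connectedComponentsWithStats(mask.astype(np.uint8))
    for i in range(1,n):
        if st[i,4]<amin: continue
        v,u=np.nonzero(l==i);P=ray(c,np.c_[u,v],h)[:,:2]
        (x,y),(a,b),t=cv2.minAreaRect((P*1000).astype(np.float32))
        if a<b:a,b,t=b,a,t+90
        t=(t+90)%180-90
        out.append((u.mean().round(),v.mean().round(),round(x),round(y),round(a),round(b),round(t,1)))
    return out
E
python3 - <<'E'
from m import *
for n in("top","side"):
    c=dict(np.load(f"{n}0.npz"));W=world(c);z=W[...,2]
    hsv=cv2.cvtColor(c["frame"],cv2.COLOR_RGB2HSV).astype(int)
    roi=(W[...,0]>.3)&(W[...,0]<.68)&(abs(W[...,1])<.4)
    print(n,"ribs u v x y L W ang(long)");[print(q) for q in rects(c,roi&(z>.108)&(z<.125)&(hsv[...,1]>60),.116,60)]
    print("block tops");[print(q) for q in rects(c,roi&(z>.074)&(z<.086),.08)]
    felt=roi&(z>.036)&(z<.052)&(c["frame"].max(-1)<160)
    print("felt");[print(q) for q in rects(c,felt,.044,300)]
    print("plates");[print(q) for q in rects(c,cv2.morphologyEx((roi&(z>.036)&(z<.052)).astype(np.uint8),cv2.MORPH_OPEN,np.ones((3,3))),.044,300)]
    print("all");[print(q) for q in rects(c,roi&(z>.012)&(z<.1),.04,100)]
    hi=(z>.15)&(c["z_map"]>0)
    print("high");
    k,l,st,_=cv2.connectedComponentsWithStats(hi.astype(np.uint8))
    for i in range(1,k):
        if st[i,4]>300:p=W[l==i];print(st[i],p.min(0).round(2),p.max(0).round(2))
E
```

```text
top ribs u v x y L W ang(long)
(np.float64(151.0), np.float64(248.0), 473, 229, 52, 19, 69.8)
(np.float64(282.0), np.float64(246.0), 474, 4, 51, 19, -76.2)
(np.float64(409.0), np.float64(257.0), 454, -215, 51, 19, 89.7)
block tops
(np.float64(492.0), np.float64(168.0), 623, -387, 75, 20, 3.9)
(np.float64(157.0), np.float64(249.0), 472, 230, 64, 64, 70.2)
(np.float64(281.0), np.float64(248.0), 474, 4, 64, 63, -76.2)
(np.float64(402.0), np.float64(258.0), 454, -215, 64, 64, -88.0)
(np.float64(470.0), np.float64(326.0), 328, -319, 159, 45, -86.5)
felt
plates
(np.float64(373.0), np.float64(168.0), 632, -175, 146, 123, -77.7)
(np.float64(193.0), np.float64(176.0), 612, 173, 105, 105, 0.6)
all
(np.float64(286.0), np.float64(163.0), 637, -5, 100, 98, -0.2)
(np.float64(371.0), np.float64(171.0), 628, -171, 158, 136, -78.0)
(np.float64(487.0), np.float64(171.0), 627, -395, 85, 57, 8.1)
(np.float64(195.0), np.float64(178.0), 609, 169, 118, 117, -89.9)
(np.float64(161.0), np.float64(250.0), 472, 234, 81, 68, 70.2)
(np.float64(281.0), np.float64(248.0), 475, 4, 66, 66, -76.2)
(np.float64(222.0),
[... 1742 characters left out ...]
loat64(244.0), 473, 1, 126, 93, -23.0)
(np.float64(332.0), np.float64(230.0), 461, -105, 59, 47, -48.6)
(np.float64(232.0), np.float64(263.0), 479, 119, 84, 53, -22.6)
(np.float64(329.0), np.float64(282.0), 346, -27, 89, 22, -21.5)
(np.float64(112.0), np.float64(395.0), 331, 394, 56, 15, 0.3)
high
[    0     0   209   152 18406] [ 0.02 -0.01  0.15] [1.42 0.4  0.69]
[  185     0   140   117 10295] [ 0.01 -0.35  0.15] [1.4  0.27 0.69]
[ 471    0   89   34 1498] [ 0.75 -1.21  0.15] [ 1.14 -1.19  0.24]
[ 403   54   44   71 1125] [ 0.53 -0.51  0.15] [ 0.71 -0.37  0.26]
[   0  316  104   79 1940] [0.27 0.38 0.15] [0.43 0.5  0.19]
[  394   319   166   101 12819] [-0.03 -0.07  0.15] [0.11 0.07 0.28]
```

```bash
python3 - <<'E'
from m import *
for n in("top","side"):
    c=dict(np.load(f"{n}0.npz"));W=world(c);z=W[...,2]
    hsv=cv2.cvtColor(c["frame"],cv2.COLOR_RGB2HSV).astype(int)
    roi=(W[...,0]>.53)&(W[...,0]<.74)&(W[...,1]>-.29)&(W[...,1]<.25)&(z>.034)&(z<.055)&(abs(W[...,1])>.07)
    print(n);[print("plate",q) for q in rects(c,cv2.morphologyEx(roi.astype(np.uint8),cv2.MORPH_OPEN,np.ones((3,3))),.044,300)]
    for q in ((195,177),(374,158)) if n=="top" else ((185,230),(312,173)): print(c["frame"][q[1],q[0]],z[q[1],q[0]])
    f=roi&(hsv[...,2]<170)&(hsv[...,1]<60)
    [print("felt",q) for q in rects(c,cv2.morphologyEx(f.astype(np.uint8),cv2.MORPH_OPEN,np.ones((5,5))),.044,300)]
    for h,l,H in((.108,.125,"rib"),(.074,.086,"blk")):
        for x,y in((.472,.23),(.474,.004),(.454,-.215)):
            k=(abs(W[...,0]-x)<.05)&(abs(W[...,1]-y)<.05)&(z>h)&(z<l);print(H,W[k].mean(0).round(4))
E
```

```text
top
plate (np.float64(201.0), np.float64(117.0), 728, 159, 179, 20, 89.8)
plate (np.float64(373.0), np.float64(155.0), 648, -178, 216, 179, 89.8)
plate (np.float64(193.0), np.float64(176.0), 612, 173, 105, 105, 0.6)
[153 152 157] 0.045082821945824025
[159 160 166] 0.0442722445946061
felt (np.float64(376.0), np.float64(157.0), 645, -174, 75, 74, -77.9)
felt (np.float64(193.0), np.float64(174.0), 614, 173, 74, 73, 0.7)
rib [0.4722 0.2294 0.1152]
rib [0.4738 0.0042 0.1147]
rib [ 0.4535 -0.2157  0.1143]
blk [0.4719 0.228  0.0796]
blk [0.4732 0.0044 0.0792]
blk [ 0.4532 -0.2134  0.0788]
side
plate (np.float64(310.0), np.float64(172.0), 644, -176, 221, 180, 89.8)
plate (np.float64(172.0), np.float64(197.0), 722, 161, 179, 29, 89.8)
plate (np.float64(184.0), np.float64(230.0), 610, 173, 112, 106, 0.2)
[156 163 172] 0.044681459321952
[163 169 178] 0.045062920139966156
rib [0.469  0.2304 0.115 ]
rib [0.4707 0.0059 0.115 ]
rib [ 0.451  -0.2142  0.1151]
blk [0.456  0.232  0.0801]
blk [0.4603 0.0085 0.0801]
blk [ 0.4425 -0.2091  0.0802]
```

```bash
cat > to.py <<'E'
import sys,numpy as np
from plant import r, eyes, status, close_job
from scipy.spatial.transform import Rotation as R
s=status.get_state();M=R.from_euler('xyz',s["eef_rot"],degrees=True);p=s["tcp_pos"]
print("t",round(s["time_s"],2),"p",p.round(4),"rot",s["eef_rot"].round(2),"F",s["contact_force"].round(2),"w",round(s["gripper_width"],4),"j6",s["joints"][5].round(1))
a=list(map(float,sys.argv[1:]))
for i in range(0,len(a),4):
    T=R.from_euler('xyz',[180,0,a[i+3]],degrees=True)
    print(np.array(a[i:i+3]),"->",M.inv().apply(np.array(a[i:i+3])-p).round(4),(M.inv()*T).as_rotvec(degrees=True).round(1))
E
python3 to.py .47 .5 .25 -70 .471 .23 .22 -110.2
```

```text
t 0.1 p [0.2933 0.6074 0.2257] rot [ 1.7991e+02 -1.0000e-02 -2.5780e+01] F [ 0.01  0.53 -0.12] w 0.0875 j6 -16.5
[0.47 0.5  0.25] -> [ 0.2059  0.02   -0.0242] [ 0.1 -0.  44.2]
[0.471 0.23  0.22 ] -> [0.3242 0.2626 0.0061] [ 0.1 -0.1 84.4]
```

Careful with the scale: shifts go in shares of 600 mm and turns go in shares of 2 pi rad. That gives: 0.3 m / 0.6 = 0.5, 0.282 m / 0.6 = 0.47, 69 degrees / 360 = 0.1917.

```bash
python3 drive.py '[[[0.0333, 0.0033, -0.0167], [0, 0, 0.0083]], [[0.0833, 0.0083, -0.0333], [0, 0, 0.025]], [[0.1417, 0.0133, -0.04], [0, 0, 0.0417]], [[0.2, 0.0183, -0.04], [0, 0, 0.0583]], [[0.2583, 0.025, -0.04], [0, 0, 0.075]], [[0.3083, 0.0417, -0.04], [0, 0, 0.0917]], [[0.35, 0.0833, -0.04], [0, 0, 0.1083]], [[0.38, 0.1333, -0.0333], [0, 0, 0.125]], [[0.41, 0.1867, -0.0267], [0, 0, 0.1417]], [[0.44, 0.2417, -0.02], [0, 0, 0.1583]], [[0.47, 0.3, -0.01], [0, 0, 0.175]], [[0.5, 0.3567, 0], [0, 0, 0.1917]]]' 0.06
python3 drive.py '[[[0, 0, 0], [0, 0, 0.0111]], [[0, 0, 0], [0, 0, 0.0111]], [[0, 0, 0], [0, 0, 0.0111]]]'; python3 to.py .471 .23 .15 -110.2 .471 .23 .088 -110.2
```

```text
time_s: 1.1
tcp_pos: [0.4702, 0.2827, 0.2261]
eef_rot: [180.0, -0.0, -95.1]
contact_force: [0.0, -0.2, 0.4]
gripper_width: 0.0601
gripper_force: 0.0
time_s: 1.35
tcp_pos: [0.4708, 0.2847, 0.2268]
eef_rot: [-180.0, 0.0, -98.7]
contact_force: [-0.4, -0.4, -0.9]
gripper_width: 0.0599
gripper_force: 0.0
t 1.35 p [0.4708 0.2847 0.2268] rot [-1.7998e+02  3.0000e-02 -9.8670e+01] F [-0.42 -0.38 -0.9 ] w 0.0599 j6 -60.2
[0.471 0.23  0.15 ] -> [ 0.0541 -0.0084  0.0768] [-0.   0.  11.5]
[0.471 0.23  0.088] -> [ 0.0541 -0.0084  0.1388] [-0.   0.  11.5]
```

To row units: 0.08 m / 0.6 = 0.1333, 0.06 m / 0.6 = 0.1, 11.5 degrees / 360 = 0.0319.

```bash
python3 drive.py '[[[0.0333, -0.005, 0.0167], [0, 0, 0.0139]], [[0.075, -0.0117, 0.05], [0, 0, 0.0306]], [[0.09, -0.0133, 0.1], [0, 0, 0.0319]], [[0.09, -0.0133, 0.1333], [0, 0, 0.0319]], [[0.09, -0.0133, 0.1333], [0, 0, 0.0319]]]'; python3 to.py .471 .23 .088 -110.2
```

```text
time_s: 1.77
tcp_pos: [0.4683, 0.2291, 0.1426]
eef_rot: [179.8, -0.3, -110.2]
contact_force: [-0.1, -0.7, -0.1]
gripper_width: 0.0603
gripper_force: 0.0
t 1.77 p [0.4683 0.2291 0.1426] rot [ 179.8    -0.32 -110.15] F [-0.07 -0.66 -0.09] w 0.0603 j6 -67.7
[0.471 0.23  0.088] -> [-0.0021 -0.0024  0.0546] [ 0.2 -0.3  0. ]
```

```bash
python3 - <<'E'
from plant import r, eyes, status, close_job
import cv2
cv2.imwrite("pics/side1.png",cv2.resize(eyes.capture("side")["frame"][180:350,60:300,::-1],None,fx=3,fy=3))
E
```

```text
(no output)
```

View pics/side1.png

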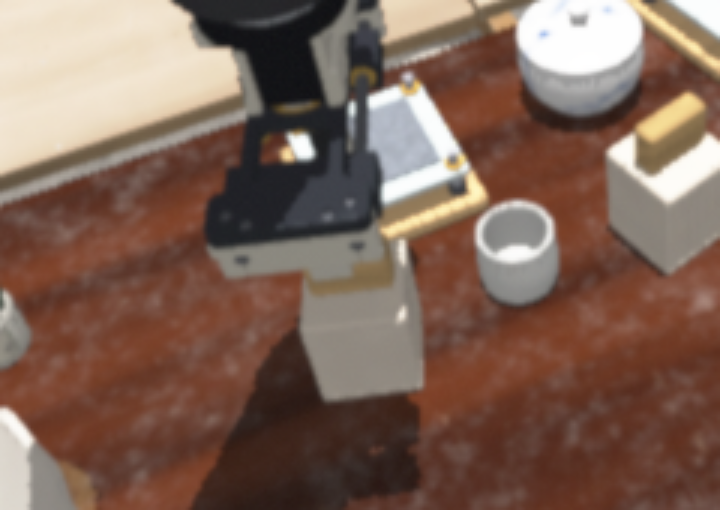

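The crop shows the open fingers hovering over the left weight, one either side of its rib at about (350,275). I'll descend, close and lift.

To row units: 0.0545 m / 0.6 = 0.0908, 0.04 m / 0.6 = 0.0667.

```bash
python3 drive.py '[[[-0.0017, -0.0017, 0.0333], [0, 0, 0]], [[-0.0033, -0.0033, 0.0667], [0, 0, 0]], [[-0.0033, -0.0033, 0.0908], [0, 0, 0]], [[-0.0033, -0.0033, 0.0908], [0, 0, 0]]]'
python3 drive.py '[[[0, 0, 0], [0, 0, 0]], [[0, 0, 0], [0, 0, 0]], [[0, 0, 0], [0, 0, 0]], [[0, 0, 0], [0, 0, 0]], [[0, 0, 0], [0, 0, 0]]]' 0.01 40
python3 drive.py '[[[0, 0, -0.0133], [0, 0, 0]], [[0, 0, -0.0367], [0, 0, 0]], [[0, 0, -0.05], [0, 0, 0]], [[0, 0, -0.05], [0, 0, 0]], [[0, 0, -0.05], [0, 0, 0]], [[0, 0, -0.05], [0, 0, 0]]]'; python3 drive.py '[[[0, 0, 0], [0, 0, 0]]]'|grep force;python3 drive.py '[[[0, 0, 0], [0, 0, 0]]]'|grep force;python3 to.py
```

```text
time_s: 2.15
tcp_pos: [0.4725, 0.232, 0.0908]
eef_rot: [179.9, -0.1, -110.1]
contact_force: [-0.0, -0.8, -0.1]
gripper_width: 0.06
gripper_force: 0.0
time_s: 2.57
tcp_pos: [0.4732, 0.2317, 0.093]
eef_rot: [-180.0, 0.1, -110.3]
contact_force: [0.1, 0.3, -0.5]
gripper_width: 0.0324
gripper_force: 0.0
time_s: 3.07
tcp_pos: [0.4723, 0.2309, 0.1214]
eef_rot: [180.0, -0.0, -110.3]
contact_force: [0.4, -0.8, -4.6]
gripper_width: 0.0189
gripper_force: 40.0
contact_force: [-0.1, -0.6, -5.3]
gripper_force: 40.0
contact_force: [0.0, -0.2, -5.2]
gripper_force: 40.0
t 3.23 p [0.4724 0.2309 0.1213] rot [ 1.7996e+02 -7.0000e-02 -1.1028e+02] F [ 0.04 -0.2  -5.22] w 0.0188 j6 -67.7
```

To row units: -0.02 m / 0.6 = -0.0333, -0.01 m / 0.6 = -0.0167.

```bash
python3 drive.py '[[[0, 0, -0.0167], [0, 0, 0]], [[0, 0, -0.0333], [0, 0, 0]], [[0, 0, -0.0333], [0, 0, 0]], [[0, 0, -0.0333], [0, 0, 0]]]'|grep -E "force|tcp"
python3 - <<'E'
from m import *
from plant import r, eyes, status, close_job
for n in("side","top"):
    c=eyes.capture(n);np.savez(n+"2.npz",**c)
    cv2.imwrite(f"pics/{n}2.png",cv2.resize(c["frame"][170:340,60:300,::-1],None,fx=3,fy=3))
E
```

```text
tcp_pos: [0.4735, 0.2319, 0.1432]
contact_force: [0.7, -0.7, -5.0]
gripper_force: 40.0
```

View pics/side2.png

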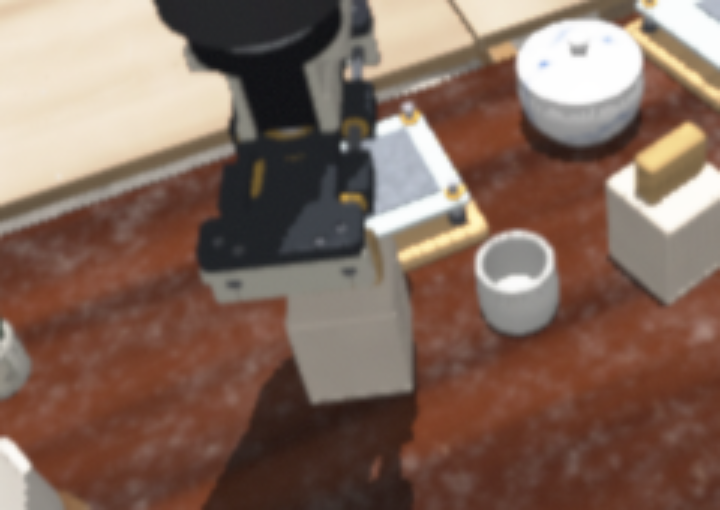

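The crop shows the left weight hanging upright in the gripper. It pulls about 5 N, so it is the middle-heavy one. I'll set it back down by feel.

```bash
python3 drive.py '[[[0, 0, 0.02], [0, 0, 0]], [[0, 0, 0.04], [0, 0, 0]], [[0, 0, 0.04], [0, 0, 0]]]'|grep -E "force|tcp"
for i in 1 2 3; do echo; done; python3 drive.py '[[[0, 0, 0.005], [0, 0, 0]], [[0, 0, 0.005], [0, 0, 0]]]'|grep -E "_force|tcp"; python3 drive.py '[[[0, 0, 0.005], [0, 0, 0]], [[0, 0, 0.005], [0, 0, 0]]]'|grep -E "_force|tcp"; python3 drive.py '[[[0, 0, 0.005], [0, 0, 0]], [[0, 0, 0.005], [0, 0, 0]]]'|grep -E "_force|tcp"
```

```text
tcp_pos: [0.4714, 0.2302, 0.1157]
contact_force: [-0.6, -0.1, -5.6]
gripper_force: 40.0



tcp_pos: [0.4728, 0.2312, 0.1149]
contact_force: [1.3, -0.2, -4.8]
gripper_force: 40.0
tcp_pos: [0.4732, 0.2316, 0.1122]
contact_force: [-0.1, -0.1, -4.7]
gripper_force: 40.0
tcp_pos: [0.474, 0.2318, 0.1117]
contact_force: [-6.2, -2.3, 14.9]
gripper_force: 40.0
```

To row units: -0.0015 m / 0.6 = -0.0025.

```bash
python3 drive.py '[[[0, 0, -0.0025], [0, 0, 0]], [[0, 0, -0.0025], [0, 0, 0]]]'|grep -E "_force|tcp"; python3 drive.py '[[[0, 0, 0], [0, 0, 0]], [[0, 0, 0], [0, 0, 0]], [[0, 0, 0], [0, 0, 0]], [[0, 0, 0], [0, 0, 0]]]' 0.05 |grep -E "_force|tcp|width"; python3 drive.py '[[[0, 0, -0.0167], [0, 0, 0]], [[0, 0, -0.05], [0, 0, 0]], [[0, 0, -0.0833], [0, 0, 0]], [[0, 0, -0.0833], [0, 0, 0]]]'; python3 to.py .472 .005 .17 -76.2 .472 .005 .09 -76.2
```

```text
tcp_pos: [0.4737, 0.2319, 0.1117]
contact_force: [0.2, -1.1, 2.6]
gripper_force: 40.0
tcp_pos: [0.4729, 0.2313, 0.1105]
contact_force: [0.9, 1.4, 0.0]
gripper_width: 0.0403
gripper_force: 0.0
time_s: 5.25
tcp_pos: [0.4748, 0.2326, 0.165]
eef_rot: [-179.8, 0.3, -110.2]
contact_force: [1.2, 0.5, -0.4]
gripper_width: 0.0495
gripper_force: 0.0
t 5.25 p [0.4748 0.2326 0.165 ] rot [-179.8     0.28 -110.22] F [ 1.22  0.53 -0.38] w 0.0495 j6 -67.7
[0.472 0.005 0.17 ] -> [ 0.2145 -0.076  -0.0058] [ -0.3   0.2 -34. ]
[0.472 0.005 0.09 ] -> [ 0.2149 -0.0758  0.0742] [ -0.3   0.2 -34. ]
```

To row units: 0.2145 m / 0.6 = 0.3575, 0.205 m / 0.6 = 0.3417, -34 degrees / 360 = -0.0944.

```bash
python3 drive.py '[[[0.025, -0.0083, -0.0083], [0, 0, -0.0083]], [[0.0667, -0.0233, -0.0083], [0, 0, -0.0222]], [[0.125, -0.045, -0.0083], [0, 0, -0.0361]], [[0.1833, -0.065, -0.0083], [0, 0, -0.05]], [[0.2417, -0.085, -0.0083], [0, 0, -0.0639]], [[0.3, -0.1067, -0.0083], [0, 0, -0.0778]], [[0.3417, -0.1217, -0.0083], [0, 0, -0.0917]], [[0.3575, -0.1267, -0.0083], [0, 0, -0.0944]], [[0.3575, -0.1267, -0.0083], [0, 0, -0.0944]], [[0.3575, -0.1267, -0.0083], [0, 0, -0.0944]]]'|grep tcp; python3 to.py .472 .005 .09 -76.2
```

```text
tcp_pos: [0.47, 0.0033, 0.166]
t 6.08 p [0.47   0.0033 0.166 ] rot [-179.96    0.    -76.41] F [-0.16  0.41  0.14] w 0.0501 j6 -10.9
[0.472 0.005 0.09 ] -> [-0.0012 -0.0023  0.076 ] [-0.   0.  -0.2]
```

To row units: 0.076 m / 0.6 = 0.1267, 0.065 m / 0.6 = 0.1083.

```bash
python3 drive.py '[[[-0.0017, -0.0033, 0.0333], [0, 0, 0]], [[-0.0017, -0.0033, 0.075], [0, 0, 0]], [[-0.0017, -0.0033, 0.1083], [0, 0, 0]], [[-0.0017, -0.0033, 0.1267], [0, 0, 0]], [[-0.0017, -0.0033, 0.1267], [0, 0, 0]]]'|grep -E "tcp|force"; python3 drive.py '[[[0, 0, 0], [0, 0, 0]], [[0, 0, 0], [0, 0, 0]], [[0, 0, 0], [0, 0, 0]], [[0, 0, 0], [0, 0, 0]], [[0, 0, 0], [0, 0, 0]], [[0, 0, 0], [0, 0, 0]], [[0, 0, 0], [0, 0, 0]], [[0, 0, 0], [0, 0, 0]]]' 0.01 40|grep -E "tcp|force|width"; python3 to.py
```

```text
tcp_pos: [0.4701, 0.0057, 0.0874]
contact_force: [0.1, -0.2, 0.8]
gripper_force: 0.0
tcp_pos: [0.4721, 0.0054, 0.0901]
contact_force: [-0.3, 1.1, 5.5]
gripper_width: 0.0198
gripper_force: 40.0
t 7.17 p [0.4721 0.0054 0.0901] rot [-1.7993e+02  1.0000e-02 -7.6270e+01] F [-0.3   1.12  5.53] w 0.0198 j6 -10.9
```

To row units: -0.02 m / 0.6 = -0.0333, -0.015 m / 0.6 = -0.025.

```bash
python3 drive.py '[[[0, 0, -0.0083], [0, 0, 0]], [[0, 0, -0.025], [0, 0, 0]], [[0, 0, -0.0333], [0, 0, 0]], [[0, 0, -0.0333], [0, 0, 0]], [[0, 0, -0.0333], [0, 0, 0]]]'|grep -E "tcp|force"; for i in 1; do python3 drive.py '[[[0, 0, 0], [0, 0, 0]]]'|grep t_force; python3 drive.py '[[[0, 0, 0], [0, 0, 0]]]'|grep t_force;done
```

```text
tcp_pos: [0.4714, 0.0052, 0.1096]
contact_force: [-0.7, 0.3, -2.5]
gripper_force: 40.0
contact_force: [-0.3, 0.2, -1.4]
contact_force: [-0.8, -0.2, -1.9]
```

The middle weight pulls about 2 N, so it is the lightest. I'll put it back in the same place, then go to the right one.

To row units: 0.0195 m / 0.6 = 0.0325, 0.0185 m / 0.6 = 0.0308.

```bash
python3 drive.py '[[[0, 0, 0.01], [0, 0, 0]], [[0, 0, 0.0217], [0, 0, 0]], [[0, 0, 0.0283], [0, 0, 0]], [[0, 0, 0.0308], [0, 0, 0]], [[0, 0, 0.0325], [0, 0, 0]], [[0, 0, 0.0325], [0, 0, 0]]]'|grep -E "tcp|t_force"; python3 drive.py '[[[0, 0, 0], [0, 0, 0]], [[0, 0, 0], [0, 0, 0]], [[0, 0, 0], [0, 0, 0]], [[0, 0, 0], [0, 0, 0]], [[0, 0, 0], [0, 0, 0]]]' 0.05 |grep -E "_force|tcp|width"; python3 drive.py '[[[0, 0, -0.0167], [0, 0, 0]], [[0, 0, -0.05], [0, 0, 0]], [[0, 0, -0.0917], [0, 0, 0]], [[0, 0, -0.1333], [0, 0, 0]], [[0, 0, -0.1333], [0, 0, 0]]]'; python3 to.py .4525 -.2145 .17 -90 .4525 -.2145 .09 -90
```

```text
tcp_pos: [0.4711, 0.0049, 0.0901]
contact_force: [-3.1, -0.8, 4.6]
tcp_pos: [0.4716, 0.0052, 0.09]
contact_force: [-0.2, 0.3, 0.6]
gripper_width: 0.0468
gripper_force: 0.0
time_s: 9.08
tcp_pos: [0.4743, 0.0058, 0.1747]
eef_rot: [-179.6, -0.0, -76.2]
contact_force: [1.2, 1.1, 0.2]
gripper_width: 0.05
gripper_force: 0.0
t 9.08 p [0.4743 0.0058 0.1747] rot [-1.7958e+02 -1.0000e-02 -7.6210e+01] F [1.23 1.05 0.18] w 0.05 j6 -10.9
[ 0.4525 -0.2145  0.17  ] -> [0.2087 0.0737 0.0042] [-0.4  0.  13.8]
[ 0.4525 -0.2145  0.09  ] -> [0.2087 0.0743 0.0842] [-0.4  0.  13.8]
```

To row units: 0.2085 m / 0.6 = 0.3475, 0.073 m / 0.6 = 0.1217, 13.8 degrees / 360 = 0.0383.

```bash
python3 drive.py '[[[0.025, 0.0083, 0], [0, 0, 0.0028]], [[0.0667, 0.0233, 0], [0, 0, 0.0083]], [[0.125, 0.0433, 0], [0, 0, 0.0139]], [[0.1833, 0.065, 0], [0, 0, 0.0194]], [[0.2417, 0.085, 0], [0, 0, 0.025]], [[0.3, 0.105, 0], [0, 0, 0.0306]], [[0.3333, 0.1167, 0], [0, 0, 0.0383]], [[0.3475, 0.1217, 0], [0, 0, 0.0383]], [[0.3475, 0.1217, 0], [0, 0, 0.0383]], [[0.3475, 0.1217, 0], [0, 0, 0.0383]]]'|grep tcp; python3 to.py .4525 -.2145 .09 -90
```

```text
tcp_pos: [0.45, -0.2148, 0.1698]
t 9.92 p [ 0.45   -0.2148  0.1698] rot [ 1.7999e+02  1.0000e-02 -9.0100e+01] F [-1.02  0.26 -0.34] w 0.0501 j6 2.8
[ 0.4525 -0.2145  0.09  ] -> [-0.0003 -0.0026  0.0798] [ 0.   0.  -0.1]
```

To row units: 0.08 m / 0.6 = 0.1333, 0.068 m / 0.6 = 0.1133.

```bash
python3 drive.py '[[[0, -0.0033, 0.0333], [0, 0, 0]], [[0, -0.0033, 0.075], [0, 0, 0]], [[0, -0.0033, 0.1133], [0, 0, 0]], [[0, -0.0033, 0.1333], [0, 0, 0]], [[0, -0.0033, 0.1333], [0, 0, 0]]]'|grep -E "tcp|force"; python3 drive.py '[[[0, 0, 0], [0, 0, 0]], [[0, 0, 0], [0, 0, 0]], [[0, 0, 0], [0, 0, 0]], [[0, 0, 0], [0, 0, 0]], [[0, 0, 0], [0, 0, 0]], [[0, 0, 0], [0, 0, 0]], [[0, 0, 0], [0, 0, 0]], [[0, 0, 0], [0, 0, 0]]]' 0.01 50|grep -E "tcp|force|width"
python3 drive.py '[[[0, 0, -0.0083], [0, 0, 0]], [[0, 0, -0.025], [0, 0, 0]], [[0, 0, -0.0333], [0, 0, 0]], [[0, 0, -0.0333], [0, 0, 0]], [[0, 0, -0.0333], [0, 0, 0]]]'|grep -E "tcp|force"; python3 drive.py '[[[0, 0, 0], [0, 0, 0]]]'|grep t_force; python3 drive.py '[[[0, 0, 0], [0, 0, 0]]]'|grep t_force;python3 to.py .644 -.1745 .22 -167.9 .644 -.1745 .145 -167.9
```

```text
tcp_pos: [0.4505, -0.2131, 0.0875]
contact_force: [-0.7, 0.4, -0.4]
gripper_force: 0.0
tcp_pos: [0.4527, -0.2148, 0.0908]
contact_force: [-1.6, 1.5, 6.5]
gripper_width: 0.0199
gripper_force: 49.6
tcp_pos: [0.452, -0.2146, 0.1102]
contact_force: [0.8, -0.5, -6.8]
gripper_force: 49.6
contact_force: [-0.7, -0.4, -7.4]
contact_force: [-0.5, -0.0, -8.8]
t 11.58 p [ 0.4516 -0.2146  0.1096] rot [ 1.7995e+02  1.0000e-02 -9.0080e+01] F [-0.46 -0.04 -8.77] w 0.02 j6 2.8
[ 0.644  -0.1745  0.22  ] -> [-0.0404 -0.1922 -0.1106] [ 0.1 -0.  77.8]
[ 0.644  -0.1745  0.145 ] -> [-0.0404 -0.1923 -0.0356] [ 0.1 -0.  77.8]
```

The right weight pulls about 8 N, so it is the heaviest. I'll raise and turn it, and carry it over the wide press.

To row units: -0.185 m / 0.6 = -0.3083, -0.075 m / 0.6 = -0.125, 77 degrees / 360 = 0.2139.

```bash
python3 drive.py '[[[0, 0, -0.025], [0, 0, 0.0111]], [[0, 0, -0.0667], [0, 0, 0.0278]], [[0, -0.0083, -0.1083], [0, 0, 0.0472]], [[-0.005, -0.025, -0.125], [0, 0, 0.0667]], [[-0.0117, -0.05, -0.125], [0, 0, 0.0861]], [[-0.0183, -0.0833, -0.125], [0, 0, 0.1056]], [[-0.025, -0.1167, -0.125], [0, 0, 0.125]], [[-0.0333, -0.1583, -0.125], [0, 0, 0.1444]], [[-0.0417, -0.2, -0.125], [0, 0, 0.1639]], [[-0.0517, -0.2417, -0.125], [0, 0, 0.1833]], [[-0.06, -0.28, -0.125], [0, 0, 0.2]], [[-0.0667, -0.3083, -0.125], [0, 0, 0.2139]]]'|grep -E "tcp|force"; python3 drive.py '[[[0, 0, 0], [0, 0, 0]], [[0, 0, 0], [0, 0, 0]], [[0, 0, 0], [0, 0, 0]], [[0, 0, 0], [0, 0, 0]], [[0, 0, 0], [0, 0, 0]]]'|grep -E "tcp|force|width"; python3 to.py .644 -.1745 .155 -167.9
python3 - <<'E'
from m import *
from plant import r, eyes, status, close_job
for n in("side","top"):
    c=eyes.capture(n);np.savez(n+"3.npz",**c)
    if n=="side":cv2.imwrite(f"pics/{n}3.png",cv2.resize(c["frame"][60:260,200:440,::-1],None,fx=3,fy=3))
E
```

```text
tcp_pos: [0.6387, -0.1743, 0.1837]
contact_force: [0.3, -0.4, -8.1]
gripper_force: 49.6
tcp_pos: [0.6364, -0.1751, 0.1851]
contact_force: [0.3, -0.2, -8.6]
gripper_width: 0.0202
gripper_force: 49.8
t 13.0 p [ 0.6364 -0.1751  0.1851] rot [ 1.7999e+02 -1.0000e-02 -1.6705e+02] F [ 0.3  -0.19 -8.58] w 0.0202 j6 -78.6
[ 0.644  -0.1745  0.155 ] -> [-0.0075 -0.0011  0.0301] [ 0.  -0.   0.8]
```

View pics/side3.png

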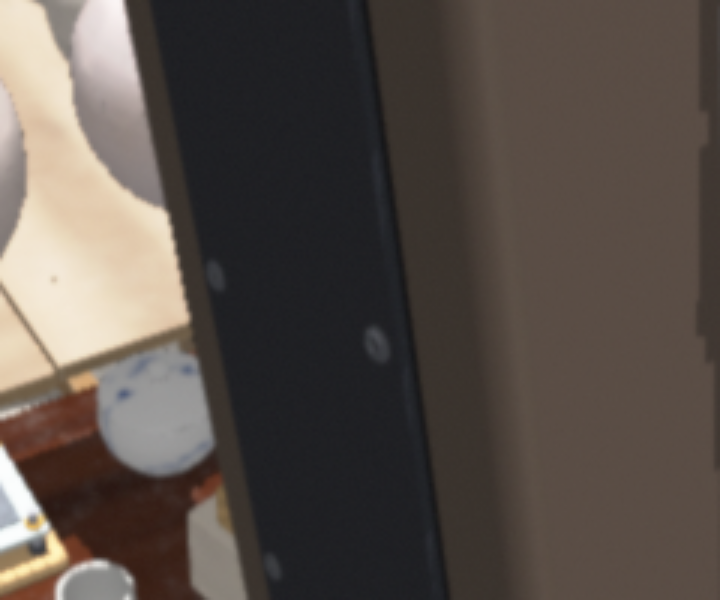

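The arm blocks the side view, so only the blue pot at (155,410) is visible. I'll rely on the measured positions, lower gently, and check from the top camera afterwards.

To row units: 0.046 m / 0.6 = 0.0767, 0.044 m / 0.6 = 0.0733, 0.8 degrees / 360 = 0.0022.

```bash
python3 drive.py '[[[-0.005, 0, 0.005], [0, 0, 0.0022]], [[-0.0117, -0.0017, 0.02], [0, 0, 0.0022]], [[-0.0125, -0.0017, 0.04], [0, 0, 0.0022]], [[-0.0125, -0.0017, 0.0567], [0, 0, 0.0022]], [[-0.0125, -0.0017, 0.0667], [0, 0, 0.0022]], [[-0.0125, -0.0017, 0.0733], [0, 0, 0.0022]], [[-0.0125, -0.0017, 0.0767], [0, 0, 0.0022]], [[-0.0125, -0.0017, 0.0767], [0, 0, 0.0022]]]'|grep -E "tcp|t_force"; python3 to.py .644 -.1745 .123 -167.9
```

```text
tcp_pos: [0.6444, -0.1743, 0.1384]
contact_force: [-0.5, 0.5, -8.0]
t 13.77 p [ 0.6444 -0.1743  0.1384] rot [ 1.7999e+02 -6.0000e-02 -1.6787e+02] F [-0.46  0.51 -8.03] w 0.0198 j6 -79.4
[ 0.644  -0.1745  0.123 ] -> [ 0.0005 -0.0001  0.0154] [ 0.  -0.1  0. ]
```

To row units: 0.015 m / 0.6 = 0.025, 0.014 m / 0.6 = 0.0233.

```bash
python3 drive.py '[[[0, 0, 0.005], [0, 0, 0]], [[0, 0, 0.0083], [0, 0, 0]], [[0, 0, 0.0117], [0, 0, 0]], [[0, 0, 0.015], [0, 0, 0]], [[0, 0, 0.0183], [0, 0, 0]], [[0, 0, 0.0208], [0, 0, 0]], [[0, 0, 0.0233], [0, 0, 0]], [[0, 0, 0.025], [0, 0, 0]], [[0, 0, 0.025], [0, 0, 0]]]'|grep -E "tcp|t_force"; python3 drive.py '[[[0, 0, 0], [0, 0, 0]], [[0, 0, 0], [0, 0, 0]]]'|grep -E "tcp|t_force"
```

```text
tcp_pos: [0.6452, -0.1743, 0.1242]
contact_force: [1.2, 1.5, -1.5]
tcp_pos: [0.6451, -0.1743, 0.1243]
contact_force: [2.4, 0.9, -2.4]
```

Most of the load is now on the plate. I'll lower the last millimetre and release.

To row units: 0.001 m / 0.6 = 0.0017.

```bash
python3 drive.py '[[[0, 0, 0.0017], [0, 0, 0]], [[0, 0, 0.0017], [0, 0, 0]], [[0, 0, 0.0017], [0, 0, 0]]]'|grep -E "tcp|t_force"; python3 drive.py '[[[0, 0, 0], [0, 0, 0]], [[0, 0, 0], [0, 0, 0]], [[0, 0, 0], [0, 0, 0]], [[0, 0, 0], [0, 0, 0]], [[0, 0, 0], [0, 0, 0]]]' 0.05 |grep -E "_force|tcp|width"; python3 drive.py '[[[0, 0, -0.0167], [0, 0, 0]], [[0, 0, -0.05], [0, 0, 0]], [[0, 0, -0.0833], [0, 0, 0]], [[0, 0, -0.1167], [0, 0, 0]], [[0, 0, -0.1333], [0, 0, 0]], [[0, 0, -0.1333], [0, 0, 0]]]'|grep tcp; python3 to.py .473 .231 .2 -110.2
```

```text
tcp_pos: [0.6451, -0.1743, 0.1232]
contact_force: [2.6, 0.5, -1.7]
tcp_pos: [0.6444, -0.1743, 0.1231]
contact_force: [-0.1, 0.0, 0.7]
gripper_width: 0.047
gripper_force: 0.0
tcp_pos: [0.6461, -0.1745, 0.2067]
t 15.85 p [ 0.6461 -0.1745  0.2067] rot [-179.9     0.28 -167.86] F [ 0.52 -0.42  0.55] w 0.05 j6 -79.4
[0.473 0.231 0.2  ] -> [0.0839 0.4329 0.0056] [ -0.2   0.2 -57.7]
```

To row units: 0.415 m / 0.6 = 0.6917, 0.384 m / 0.6 = 0.64, -57.7 degrees / 360 = -0.1603.

```bash
python3 drive.py '[[[0.005, 0.025, 0], [0, 0, -0.0083]], [[0.0167, 0.075, 0], [0, 0, -0.0222]], [[0.0283, 0.1333, 0], [0, 0, -0.0361]], [[0.04, 0.1967, 0], [0, 0, -0.05]], [[0.0517, 0.26, 0], [0, 0, -0.0639]], [[0.0633, 0.3233, 0], [0, 0, -0.0778]], [[0.0767, 0.3867, 0], [0, 0, -0.0917]], [[0.09, 0.45, 0], [0, 0, -0.1056]], [[0.1017, 0.5133, 0], [0, 0, -0.1194]], [[0.1133, 0.5767, 0], [0, 0, -0.1333]], [[0.125, 0.64, 0], [0, 0, -0.1472]], [[0.135, 0.6917, 0], [0, 0, -0.1603]]]'|grep tcp
python3 drive.py '[[[0.02, 0.02, 0], [0, 0, 0]], [[0.02, 0.02, 0], [0, 0, 0]], [[0.02, 0.02, 0], [0, 0, 0]]]'|grep tcp; python3 to.py .473 .231 .09 -110.2
python3 - <<'E'
from m import *
from plant import r, eyes, status, close_job
c=eyes.capture("top");np.savez("top4.npz",**c);cv2.imwrite("pics/top4.png",c["frame"][:,:,::-1]);W=world(c);z=W[...,2]
roi=(W[...,0]>.4)&(W[...,0]<.72)&(W[...,1]>-.3)&(W[...,1]<.06)
hsv=cv2.cvtColor(c["frame"],cv2.COLOR_RGB2HSV).astype(int)
k=roi&(abs(W[...,1]+.175)<.06)&(z>.14)&(z<.155);print("C rib z",z[k].mean())
print(rects(c,k,.148));print(rects(c,roi&(z>.105)&(z<.12)&(W[...,0]>.55)&(W[...,1]<-.08),.112))
print("B",rects(c,roi&(z>.074)&(z<.086),.08))
E
```

```text
tcp_pos: [0.4767, 0.2163, 0.2025]
tcp_pos: [0.462, 0.2074, 0.2027]
t 17.1 p [0.462  0.2074 0.2027] rot [ 1.7997e+02 -3.0000e-02 -1.1010e+02] F [ 0.41  0.44 -0.61] w 0.0499 j6 -66.5
[0.473 0.231 0.09 ] -> [-0.026  -0.0023  0.1126] [ 0.  -0.   0.1]
C rib z 0.14642946057037887
[(np.float64(384.0), np.float64(147.0), 641, -172, 52, 21, 12.9)]
[(np.float64(378.0), np.float64(154.0), 641, -172, 65, 64, -77.3)]
B [(np.float64(282.0), np.float64(249.0), 472, 4, 63, 63, -76.3)]
```

View pics/top4.png

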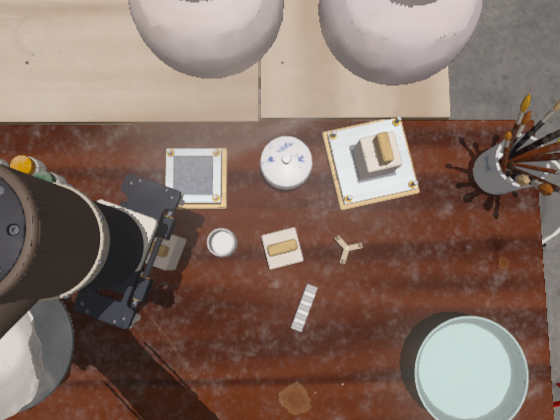

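C stands centred on the wide press at (378,154), about 4 mm off the felt centre, with its rib at 0.146 m, so the plate is down. B is unmoved at (282,248). The gripper is near weight A. Next I'll regrasp A properly.

To row units: 0.05 m / 0.6 = 0.0833, 0.03 m / 0.6 = 0.05.

```bash
python3 drive.py '[[[-0.02, -0.0017, 0], [0, 0, 0]], [[-0.0433, -0.0038, 0.0167], [0, 0, 0]], [[-0.0433, -0.0038, 0.05], [0, 0, 0]], [[-0.0433, -0.0038, 0.0833], [0, 0, 0]], [[-0.0433, -0.0038, 0.0833], [0, 0, 0]]]'|grep tcp; python3 to.py .473 .231 .09 -110.2; python3 - <<'E'
from plant import r, eyes, status, close_job
import cv2
c=eyes.capture("side");cv2.imwrite("pics/side5.png",cv2.resize(c["frame"][180:350,60:300,::-1],None,fx=3,fy=3))
E
```

```text
tcp_pos: [0.4729, 0.2295, 0.1491]
t 17.57 p [0.4729 0.2295 0.1491] rot [ 179.8   -0.3 -110.3] F [-0.86 -0.31 -0.39] w 0.0501 j6 -67.5
[0.473 0.231 0.09 ] -> [-0.0017  0.0002  0.0591] [ 0.2 -0.3 -0.1]
```

View pics/side5.png

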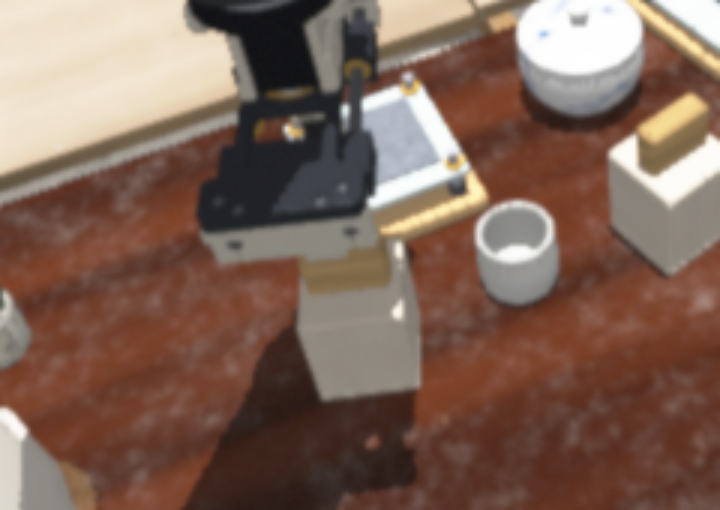

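The crop shows A upright with its rib at about (345,272), between the open fingers. I'll grasp and lift it.

To row units: 0.059 m / 0.6 = 0.0983, 0.055 m / 0.6 = 0.0917.

```bash
python3 drive.py '[[[-0.0017, 0, 0.0333], [0, 0, 0]], [[-0.0025, 0, 0.0667], [0, 0, 0]], [[-0.0025, 0, 0.0917], [0, 0, 0]], [[-0.0025, 0, 0.0983], [0, 0, 0]], [[-0.0025, 0, 0.0983], [0, 0, 0]]]'|grep -E "tcp|t_force"; python3 drive.py '[[[0, 0, 0], [0, 0, 0]], [[0, 0, 0], [0, 0, 0]], [[0, 0, 0], [0, 0, 0]], [[0, 0, 0], [0, 0, 0]], [[0, 0, 0], [0, 0, 0]], [[0, 0, 0], [0, 0, 0]], [[0, 0, 0], [0, 0, 0]], [[0, 0, 0], [0, 0, 0]]]' 0.01 50|grep -E "tcp|force|width"
python3 drive.py '[[[0, 0, -0.01], [0, 0, 0]], [[0, 0, -0.0417], [0, 0, 0]], [[0, 0, -0.0833], [0, 0, 0]], [[0, 0, -0.125], [0, 0, 0]], [[0, 0, -0.1583], [0, 0, 0]], [[0, 0, -0.1583], [0, 0, 0]], [[0, 0, -0.1583], [0, 0, 0]]]'|grep -E "tcp|force"; python3 to.py .614 .172 .185 -89.4
```

```text
tcp_pos: [0.4749, 0.2321, 0.094]
contact_force: [0.2, -0.2, 1.1]
tcp_pos: [0.4746, 0.2327, 0.0945]
contact_force: [-2.2, 0.8, 6.4]
gripper_width: 0.0196
gripper_force: 50.0
tcp_pos: [0.4744, 0.2325, 0.1892]
contact_force: [0.1, -0.5, -5.2]
gripper_force: 50.0
t 19.28 p [0.4744 0.2325 0.1892] rot [ 1.7999e+02  7.0000e-02 -1.1020e+02] F [ 0.09 -0.54 -5.18] w 0.0197 j6 -67.6
[0.614 0.172 0.185] -> [ 0.0086 -0.1519  0.0041] [ -0.    0.1 -20.8]
```

To row units: -0.152 m / 0.6 = -0.2533, -0.15 m / 0.6 = -0.25, -20.8 degrees / 360 = -0.0578.

```bash
python3 drive.py '[[[0, -0.02, 0], [0, 0, -0.0083]], [[0.0033, -0.0583, 0], [0, 0, -0.0194]], [[0.0067, -0.1033, 0], [0, 0, -0.0306]], [[0.0083, -0.15, 0], [0, 0, -0.0417]], [[0.01, -0.195, 0], [0, 0, -0.05]], [[0.0117, -0.23, 0], [0, 0, -0.0578]], [[0.0117, -0.25, 0], [0, 0, -0.0578]], [[0.0117, -0.2533, 0], [0, 0, -0.0578]], [[0.0117, -0.2533, 0], [0, 0, -0.0578]], [[0.0117, -0.2533, 0], [0, 0, -0.0578]]]'|grep -E "tcp|t_force"; python3 to.py .614 .174 .142 -89.4
python3 - <<'E'
from m import *
from plant import r, eyes, status, close_job
for n in("side",):
    c=eyes.capture(n);np.savez(n+"6.npz",**c)
    cv2.imwrite(f"pics/{n}6.png",cv2.resize(c["frame"][120:310,100:340,::-1],None,fx=3,fy=3))
E
```

```text
tcp_pos: [0.6136, 0.1733, 0.1876]
contact_force: [0.4, 0.3, -4.2]
t 20.12 p [0.6136 0.1733 0.1876] rot [ 1.7985e+02 -5.0000e-02 -8.9430e+01] F [ 0.36  0.28 -4.23] w 0.0196 j6 -32.7
[0.614 0.174 0.142] -> [-0.0007 -0.0006  0.0456] [ 0.1 -0.  -0. ]
```

View pics/side6.png

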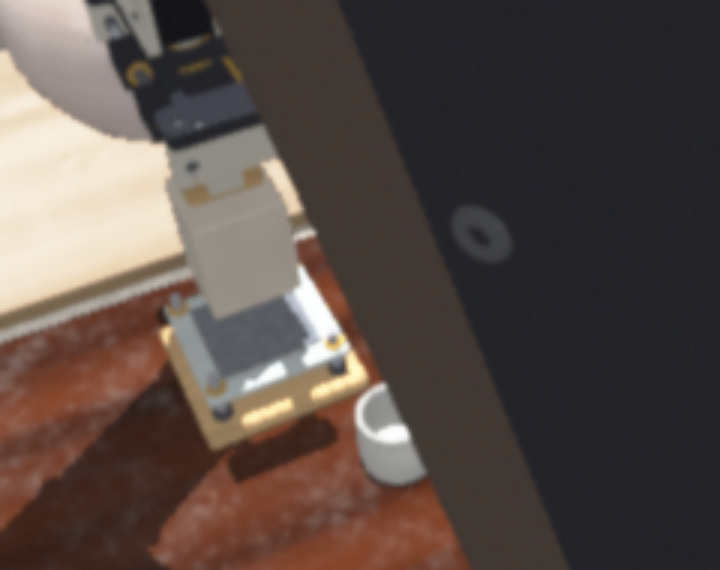

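The crop shows A held upright over the narrow press, felt at about (260,335), aligned with the plate. I'll lower it.

To row units: 0.0585 m / 0.6 = 0.0975, 0.057 m / 0.6 = 0.095.

```bash
python3 drive.py '[[[0, 0, 0.02], [0, 0, 0]], [[0, 0, 0.0433], [0, 0, 0]], [[0, 0, 0.0633], [0, 0, 0]], [[0, 0, 0.0733], [0, 0, 0]], [[0, 0, 0.0783], [0, 0, 0]], [[0, 0, 0.0817], [0, 0, 0]], [[0, 0, 0.085], [0, 0, 0]], [[0, 0, 0.0883], [0, 0, 0]], [[0, 0, 0.0917], [0, 0, 0]], [[0, 0, 0.095], [0, 0, 0]], [[0, 0, 0.0975], [0, 0, 0]], [[0, 0, 0.0975], [0, 0, 0]]]'|grep -E "tcp|t_force"; python3 drive.py '[[[0, 0, 0.0017], [0, 0, 0]], [[0, 0, 0.0017], [0, 0, 0]], [[0, 0, 0.0017], [0, 0, 0]]]'|grep -E "tcp|t_force"
```

```text
tcp_pos: [0.615, 0.1735, 0.1306]
contact_force: [-0.8, 0.3, -1.3]
tcp_pos: [0.615, 0.1735, 0.1297]
contact_force: [-1.0, 0.5, -1.5]
```

To row units: 0.002 m / 0.6 = 0.0033, 0.001 m / 0.6 = 0.0017.

```bash
python3 drive.py '[[[0, 0, 0.0017], [0, 0, 0]], [[0, 0, 0.0033], [0, 0, 0]], [[0, 0, 0.0033], [0, 0, 0]], [[0, 0, 0.0033], [0, 0, 0]]]'|grep -E "tcp|t_force"; python3 drive.py '[[[0, 0, 0], [0, 0, 0]], [[0, 0, 0], [0, 0, 0]], [[0, 0, 0], [0, 0, 0]], [[0, 0, 0], [0, 0, 0]], [[0, 0, 0], [0, 0, 0]]]' 0.05 |grep -E "_force|tcp|width"; python3 drive.py '[[[0, 0, -0.0167], [0, 0, 0]], [[0, 0, -0.05], [0, 0, 0]], [[0, 0, -0.0917], [0, 0, 0]], [[0, 0, -0.1333], [0, 0, 0]], [[0, 0, -0.1333], [0, 0, 0]]]'|grep tcp; python3 to.py .42 .35 .22 -89
```

```text
tcp_pos: [0.615, 0.1735, 0.1275]
contact_force: [-0.4, 0.8, -1.9]
tcp_pos: [0.6149, 0.1734, 0.1277]
contact_force: [-0.8, 0.4, -0.3]
gripper_width: 0.0465
gripper_force: 0.0
tcp_pos: [0.6175, 0.1742, 0.2143]
t 22.58 p [0.6175 0.1742 0.2143] rot [-1.7952e+02  1.6000e-01 -8.9320e+01] F [ 1.23 -0.36  0.49] w 0.0494 j6 -32.6
[0.42 0.35 0.22] -> [-0.1781  0.1954 -0.0068] [-0.5  0.2 -0.3]
```

Backing the arm out of view and checking.

To row units: 0.19 m / 0.6 = 0.3167, 0.185 m / 0.6 = 0.3083.

```bash
python3 drive.py '[[[-0.0167, 0.02, -0.0167], [0, 0, 0]], [[-0.05, 0.0583, -0.0333], [0, 0, 0]], [[-0.0917, 0.1, -0.05], [0, 0, 0]], [[-0.1333, 0.1417, -0.05], [0, 0, 0]], [[-0.175, 0.1867, -0.05], [0, 0, 0]], [[-0.2167, 0.2333, -0.05], [0, 0, 0]], [[-0.2583, 0.275, -0.05], [0, 0, 0]], [[-0.2917, 0.3083, -0.05], [0, 0, 0]], [[-0.3, 0.3167, -0.05], [0, 0, 0]], [[-0.3, 0.3167, -0.05], [0, 0, 0]]]'|grep tcp
python3 - <<'E'
from m import *
from plant import r, eyes, status, close_job
print(status.get_state()["time_s"]);c=eyes.capture("top");cv2.imwrite("pics/top7.png",c["frame"][:,:,::-1]);W=world(c);z=W[...,2]
roi=(W[...,0]>.44)&(W[...,0]<.72)&(W[...,1]>-.3)&(W[...,1]<.23)
for a,b,h in((.14,.155,.148),(.105,.12,.112),(.074,.086,.08)):
    k=roi&(z>a)&(z<b);print(h,[(q,) for q in rects(c,k,h)])
for x,y in((.64,-.172),(.612,.172)):
    k=(abs(W[...,0]-x)<.04)&(abs(W[...,1]-y)<.04)&(z>.138)&(z<.165);print("rib z",np.median(z[k]))
    k=(abs(W[...,0]-x)<.07)&(abs(W[...,1]-y)<.07)&(z>.028)&(z<.05);print("plate z",np.median(z[k]))
print("pots",rects(c,roi&(z>.012)&(z<.1),.04,80))
E
```

```text
tcp_pos: [0.4211, 0.3529, 0.2383]
23.4167
0.148 [((np.float64(384.0), np.float64(147.0), 641, -172, 52, 21, 12.9),), ((np.float64(182.0), np.float64(163.0), 614, 171, 53, 21, 89.8),)]
0.112 [((np.float64(378.0), np.float64(154.0), 641, -172, 64, 64, -76.9),), ((np.float64(188.0), np.float64(169.0), 614, 172, 64, 63, 89.8),), ((np.float64(282.0), np.float64(247.0), 472, 3, 51, 20, -76.2),)]
0.08 [((np.float64(282.0), np.float64(248.0), 472, 4, 63, 63, -76.4),)]
rib z 0.146637036698485
plate z 0.029800239015163488
rib z 0.14708819810222518
plate z 0.030753229421736805
pots [(np.float64(367.0), np.float64(166.0), 638, -168, 158, 156, -78.0), (np.float64(286.0), np.float64(163.0), 638, -5, 102, 98, -0.2), (np.float64(202.0), np.float64(185.0), 609, 167, 117, 115, -0.2), (np.float64(222.0), np.float64(243.0), 484, 117, 55, 53, -89.6), (np.float64(282.0), np.float64(248.0), 474, 4, 66, 66, -76.3), (np.float64(346.0), np.float64(248.0), 473, -124, 51, 48, 10.8)]
```

View pics/top7.png

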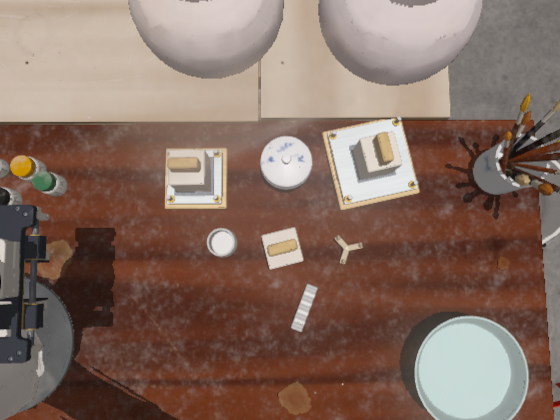

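The top view shows A at (188,169) and C at (378,154), both centred with their plates down (plate z about 0.030 m). B, the pots and the stilt are unmoved. I'm handing in.

```bash
python3 to.py; python3 -c "
from plant import r, eyes, status, close_job
print(close_job())"
```

```text
t 23.47 p [0.4219 0.352  0.2382] rot [-1.7998e+02  3.0000e-02 -8.9230e+01] F [ 1.17 -0.16 -0.67] w 0.0494 j6 -59.5
the job is handed in; nothing more can be done
None
```

The job is handed in at 23.5 s. The heaviest weight (C, about 8 N) stands on the wide press and the middle-heavy one (A, about 5 N) on the narrow press, each within about 5 mm of centre with its plate fully down. The lightest (B, about 2 N) is back where it was, and the pots and stilt are undisturbed.

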